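# Slide the magnetic stirrer under the clamped flask and start it

### The arm

A 6-joint arm with a two-finger parallel gripper is mounted at the origin on the work surface. World frame = base frame: x ahead of the robot, y to its left, z up, the work surface at z = 0. Lengths are in m, angles in rad, forces in N, time in s.
With the tool pointing down it reaches from about 0.325 to 0.925 m from the base axis. Payload 3.1 kg.
Tool frame: the origin (TCP) lies at the centre of the arm's flange, where the gripper is bolted on; the fingertips stand 173 mm ahead of it and the grasp point (between the pads) lies 155 mm ahead of it; z points along the fingers, y is the line along which they close (so a half turn about z gives the same grasp; the last joint's range is limited). The gripper opens to 85 mm and grips with 20 to 120 N. Pads are 22 mm wide; open, the fingers measure 114 mm over their backs; the gripper's body (76 mm by 85 mm) begins 54 mm behind the grasp point. The pads swing forward as they close: fully open they stand 13 mm farther back than shut.
Start: joints at [-1.315, 0.217, 1.613, -0, 1.311, -0.112], TCP at [0.225, -0.583, 0.405] pointing down, gripper open.
Joint ranges: [-2.75, 2.75], [-0.78, 2.1], [0.31, 2.55], [-1.13, 4.27], [0.13, 2.63], [-2.58, 2.58]. Speed limits (rad/s): [2.79, 2.79, 3.14, 3.14, 3.14, 3.14].

### API

Orientations are given as a 3x3 rotation matrix whose columns are the frame's x, y, z axes.
In Python, from station import get_obs, grab_frame, hand_in gives the robot as it stands. The module is installed in compiled form; this text tells all that it offers.
- The arm moves only by the shell command python3 -m creep 'ROWS' [FORCE]. ROWS is JSON, a list of rows, each an object with "dr": the turn, a rotation vector about the tool's x, y, z as a fraction of full scale, a list of three; "travel": the shift along the tool's x, y, z as a fraction of full scale, a list of three; "claw": the opening, from 0 (shut) to 1 (fully open). In form: [{"dr": [rx, ry, rz], "travel": [tx, ty, tz], "claw": claw}, ...]. A call has 1 to 12 rows; each row shifts and turns the commanded pose from where the row before left it, along the tool's axes as they then stand; what a row does not reach is not made up. Full scale, the value 1, is 0.2 m for a shift and 180 degrees for a turn. A row lasts 1/10 s, in which the tool goes at most 50 mm and 8.59 degrees, less where a joint would pass 70% of its speed; a pose out of reach is approached as far as the arm can. A call with a number of a shift or a turn outside -1 to 1 is refused whole. A call with a gripper value outside its range is refused whole. The fingers move at their own pace and stop on an object; FORCE is the grip in N (left out, the last holds). Time passes only in rows, so rows that do not move let the fingers close. It gives the time, the measured TCP pose, the force, the opening and the grip force at its end, in the units of the state.
- get_obs(): the state, without advancing time (a new reading comes with each control period).
- grab_frame(name): name is "side" or "top"; returns a dict with "img" (420x560x3 uint8, red, green, blue), "depth" (420x560 float32, m along the optical axis (not along the pixel's ray), 0 where there is no reading), "fx", "fy", "cx", "cy" (pixels), "eye" and "attitude" of the camera in the world. Camera axes: x right, y up, looking along -z (the intrinsics and any distortion apply to the point x, -y, -z); pixel columns grow to the right and rows downward; lengths in m; the calibration is good to about 2 mm. A picture is of the moment at which its call begins.
- hand_in(): hands the job in; it is judged then, once.
The state is a dict: "clock": time; "joint_pos": joint angles; "joint_velocities": joint speeds; "tau": joint torques, N m; "tool_pos": TCP position; "tool_rot": TCP orientation; "force": force on the tool from outside, world axes, zero at the start; "torque": the same for the moment, N m; "opening": finger opening in m; "grasp_force": force on a finger pad.
Only numpy, scipy, OpenCV 4.12 (cv2) and the standard library are available. Lean on these libraries where they do the work, as an engineer would, in place of code of your own. Each camera call takes 0.05 s, during which the arm holds its last target. There are 200 camera calls.

### The job

Push the blue magnetic stirrer along the bench into the U-shaped foot of the stand until its back sits flat against the crossbar and the middle of its white plate is right below the hanging flask; then press its green start button fully down and let it go. Slide the stirrer with the fingertips or the outside of the fingers only: do not lift or tip it and do not take it by its speed knob, which is already set. Keep off the glass flask and leave everything else on the bench where it is.

Things in the scene. Friction and masses are not known exactly. Their poses are not given: they have to be found in the camera images.
- stirrer: compact magnetic stirrer, loose on four low rubber feet, about 0.7 kg: blue box 160 mm long (its x) by 116 mm wide (y), deck 44 mm up. Origin: centre of its footprint at bench height; x points from the front (controls, x = -80 mm) to the back face (+80 mm), y to its left. Its four sides are plain upright faces, 4 to 44 mm above the bench. It slides when pushed and stops when the push stops.
- plate_center (a point): centre of the top of the stirrer's round white plate, which is 100 mm across: 26 mm behind the stirrer's origin (+x), 50 mm above the bench; the black control strip lies in front of it
- stirrer_back (a point): middle of the stirrer's flat back face (its x = +80 mm), 10 mm above the bench
- start_button (a joint): travel of the green start button, in m: 0 released, 0.005 fully down, where a spring pushes it up again; it counts as pressed beyond 0.003, needs about 3.6 N for that and 5 N for full travel, straight down
- start_button_top (a point): centre of the top of the green start button, a round cap 20 mm across standing 8 mm proud of the black control strip (52 mm above the bench when released), at x = -56 mm, y = -32 mm of the stirrer
- speed_knob: grey speed knob fixed on the control strip at x = -56 mm, y = +32 mm of the stirrer, 26 mm across, 13 mm tall (top 57 mm above the bench); already set, to be left alone. Origin at the centre of its underside
- stand: heavy stand that does not move, with a grey U-shaped foot, 20 mm high, open towards the robot. Origin on the bench straight below the hanging flask; x points from the U's open end to its crossbar, y to its left. Two straight legs run from the crossbar's face (x = +54 mm) to x = -26 mm; their inner faces are 150 mm apart (y = +75, -75 mm), the outer ones 200 mm.
- crossbar (a point): middle of the flat front face of the foot's crossbar, x = +54 mm of the stand, 10 mm above the bench. With the stirrer home its back touches this face and its origin lies at x = -26 mm, y = 0 of the stand, its front 80 mm out of the legs. Behind this face, at x = +90 mm, stands a steel rod 420 mm tall whose clamp, 154 mm up, holds the flask's neck
- flask: glass flask clamped to the stand: ball 64 mm across, its bottom 60 mm above the bench, centre 92 mm; thin neck (21 to 27 mm) with a stopper up to 199 mm. It does not move. Origin at the centre of the ball
- flask_bottom (a point): lowest point of the hanging flask, 60 mm above the bench, on the vertical through the stand's origin (the stirrer passes below it with 10 mm to spare)
- amber_bottle: brown glass bottle with a yellow cap, 70 mm across, 150 mm tall, on the left of the bench; origin at the centre of its underside; to be left alone
- wash_bottle: clear squeeze bottle with a red cap and a thin bent spout, 60 mm across, 168 mm tall, the spout reaching 58 mm from its axis, on the right of the bench; origin at the centre of its underside; to be left alone
- conical_flask: small conical glass flask, 64 mm across the foot, 105 mm tall, on the left of the bench; origin at the centre of its underside; to be left alone
- beaker: open glass beaker, about 68 mm across, 90 mm tall, on the right of the bench; origin at the centre of its underside; to be left alone
- vial: small glass vial with a black cap, 28 mm across, 55 mm tall, standing just left of the stand; origin at the centre of its underside; to be left alone
- cork_ring: cork ring (a flask rest), 80 mm across, 26 mm tall, lying just right of the stand; origin at the centre of its underside; to be left alone
- spatula: steel double-ended laboratory spatula, 190 mm long, 14 mm wide, 4 mm thick, lying flat on the right of the bench near the robot; origin at its middle, x along it; to be left alone

How it is judged:
On the way, in this order (a step that is already met when the one before it is completed fails the run):
1. the stirrer has been slid home: flat against the crossbar, plate below the flask (horizontal distance between plate_center and flask_bottom below 0.01 m and x of stirrer_back in the frame of crossbar above -0.005 m and angle between the x axis of stirrer and the x axis of stand, either way round below 0.06 rad), for 0.2 s.
2. the green start button is pressed while the stirrer is home (all of step 1 and value of joint start_button above 0.003 m), for 0.1 s.
At the end, for the whole second after the job is handed in: The stirrer stands level and at rest in the stand's foot: plate centre within 10 mm (horizontally) of the point below the flask, the middle of its back face within 5 mm of the crossbar, square to it within 0.06 rad, and the start button is up again after its press (all of step 1 and value of joint start_button below 0.0015 m and linear speed of stirrer below 0.01 m/s and angle between stirrer's own z axis and vertical below 0.03 rad); the robot touches nothing.
It fails at once if the stirrer is lifted or tipped (height (world z) of stirrer above 0.01 m or angle between stirrer's own z axis and vertical above 0.12 rad).
It fails at once if the fingers take or push the speed knob (contact force between the fingers and speed_knob above 2 N).
It fails at once if the glass flask is knocked (over 3 N) (contact force between flask and anything else above 3 N).
It fails at once if the start button is pressed while the stirrer is not yet under the flask (horizontal distance between plate_center and flask_bottom above 0.02 m and value of joint start_button above 0.003 m).
It fails at once if a bystander is shifted by more than 25 mm or tipped (distance of any of amber_bottle, wash_bottle, conical_flask, beaker, vial, cork_ring, spatula from where it was at the start of the episode above 0.025 m or angle between any of amber_bottle, wash_bottle, conical_flask, beaker, vial, cork_ring's own z axis and vertical above 0.35 rad).
It also fails if it takes over 67 s, if anything falls off the work surface, if the arm or the gripper's body presses on something with over 40 N, if the wrist force passes 120 N, or if a joint passes its speed limit or range.

## Working session

There is one attempt and no reset: what is moved stays moved. The work goes in short steps, Python scripts to look and compute and a shell command to move; the robot and the scene stay as the last step left them, time stands still between calls to the robot, and variables do not carry over. Pictures are saved under pics/ and viewed, at most 10 in all, crops included, and the job is handed in when it is done.

```bash
mkdir -p pics; cat > h.py <<'E'
import numpy as np, cv2
from station import get_obs, grab_frame
def save(f,n): cv2.imwrite(f'pics/{n}.png',cv2.cvtColor(f['img'],cv2.COLOR_RGB2BGR))
def cast(f,u,v,z):
    R=np.array(f['attitude']);e=np.array(f['eye'])
    d=R@np.array([(u-f['cx'])/f['fx'],-(v-f['cy'])/f['fy'],-1.])
    return e+d*(z-e[2])/d[2]
def pts(f):
    v,u=np.mgrid[0:420,0:560];d=f['depth']
    p=np.stack([(u-f['cx'])/f['fx']*d,-(v-f['cy'])/f['fy']*d,-d],-1)
    return p@np.array(f['attitude']).T+np.array(f['eye'])
E
python3 - <<'E'
from h import *
for n in('top','side'):
    f=grab_frame(n);save(f,n+'0');print(n,f['eye'],np.round(f['attitude'],3).tolist(),f['fx'],f['cx'],f['cy'],[k for k in f])
o=get_obs();print(o['tool_pos'],np.round(o['tool_rot'],3).tolist(),o['opening'],o['clock'])
E
```

```text
top [0.36376717 0.00692858 0.97121757] [[-0.005, 0.985, -0.173], [-1.0, -0.006, -0.005], [-0.006, 0.173, 0.985]] 404.8498962871142 281.1297140745007 210.11961702096647 ['img', 'depth', 'fx', 'fy', 'cx', 'cy', 'eye', 'attitude']
side [0.01382878 0.65247521 0.99928575] [[-0.771, 0.483, -0.415], [-0.637, -0.567, 0.522], [0.017, 0.667, 0.745]] 484.913440888742 277.7137266349729 209.46079018966208 ['img', 'depth', 'fx', 'fy', 'cx', 'cy', 'eye', 'attitude']
[ 0.22466863 -0.58283567  0.40347938] [[0.933, 0.36, -0.001], [0.36, -0.933, 0.002], [0.0, -0.002, -1.0]] 0.08550181737886518 0.1
```

View pics/top0.png

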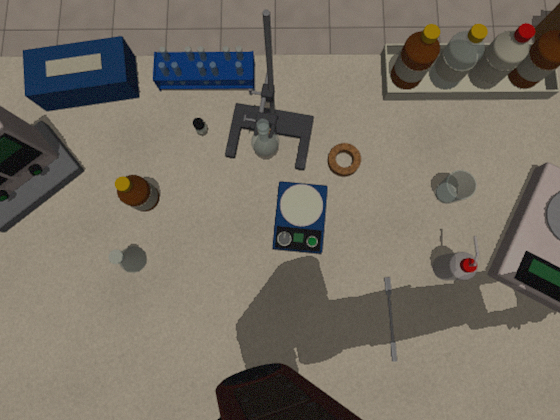

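View pics/side0.png

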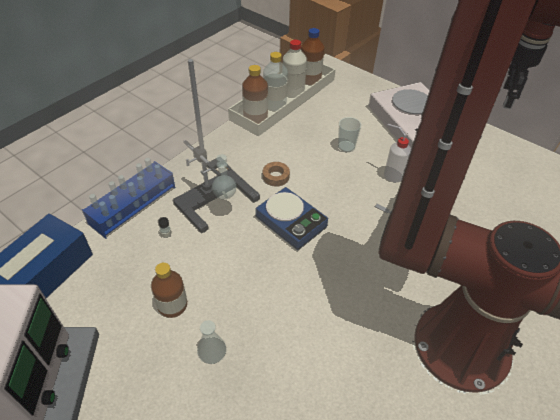

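The top view shows the stirrer at about (301,217) with its plate at (301,205), knob at (284,239) and button at (312,241). The U-foot has legs ending near (231,157) and (302,167), crossbar face at about (270,132), and is turned about 10°. The side view shows the same layout with the way between them clear. Next I measure both.

```bash
cat > meas.py <<'E'
from h import *
def big(m):
    n,l,s,_=cv2.connectedComponentsWithStats(m.astype(np.uint8));i=1+np.argmax(s[1:,4]);return l==i
def stirrer(f,lo,hi):
    # white plate & blue deck from colour within window; rect from top-height points
    P=pts(f);hsv=cv2.cvtColor(f['img'],cv2.COLOR_RGB2HSV)
    win=(P[...,0]>lo[0])&(P[...,0]<hi[0])&(P[...,1]>lo[1])&(P[...,1]<hi[1])
    blue=win&(hsv[...,0]>100)&(hsv[...,0]<125)&(hsv[...,1]>120)&(hsv[...,2]>40)
    return P,hsv,win,blue
def rect(xy):
    (c,s,a)=cv2.minAreaRect(xy.astype(np.float32));return c,s,a
E
python3 - <<'E'
from meas import *
for n in('top','side'):
    f=grab_frame(n);P,hsv,win,blue=stirrer(f,(.3,-.25),(.62,.1))
    top=big(win&(P[...,2]>.036)&(P[...,2]<.062)&(P[...,0]<.53))
    print(n,'blue n',blue.sum(),'deck z med',np.median(P[blue][:,2]),'top rect',rect(P[top][:,:2]),top.sum())
    white=big(win&(hsv[...,1]<60)&(hsv[...,2]>170)&(P[...,2]>.035)&(P[...,0]<.55))
    c,ax,a=cv2.fitEllipse(max(cv2.findContours(white.astype(np.uint8),0,1)[0],key=len))
    print(' plate px',c,ax,'z',np.median(P[white][:,2]),'xy',cast(f,*c,.05),'n',white.sum())
    g=win&(hsv[...,0]>50)&(hsv[...,0]<85)&(hsv[...,1]>110)&(hsv[...,2]>60)
    k,l,s,ce=cv2.connectedComponentsWithStats(g.astype(np.uint8))
    for i in range(1,k):
        if s[i,4]>8: print(' green',ce[i],s[i,4],'z',np.median(P[l==i][:,2]),cast(f,*ce[i],.052))
    w2=(P[...,0]>.45)&(P[...,0]<.75)&(P[...,1]>-.15)&(P[...,1]<.2)
    foot=big(w2&(P[...,2]>.013)&(P[...,2]<.026)&(hsv[...,2]<110)&(hsv[...,1]<90))
    print(' foot',foot.sum(),np.median(P[foot][:,2]),rect(P[foot][:,:2]))
    print(cv2.boxPoints(cv2.minAreaRect(P[foot][:,:2].astype(np.float32))).tolist())
    im=f['img'].copy();im[foot]=[255,0,0];im[top]=[255,255,0]
    f2=dict(f,img=im[80:290,150:410]);f2['img']=cv2.resize(f2['img'],None,fx=2,fy=2);globals()[n]=f2['img']
cv2.imwrite('pics/mask.png',cv2.resize(np.hstack([top_ for top_ in (globals()['side'],)]),None,fx=1,fy=1)[...,::-1])
E
```

```text
top blue n 847 deck z med 0.04368883519322375 top rect ((0.4837535321712494, -0.029513880610466003), (0.11604070663452148, 0.10307526588439941), 84.09811401367188) 2126Traceback (most recent call last):
  File "<stdin>", line 6, in <module>
  File "meas.py", line 3, in big
    n,l,s,_=cv2.connectedComponentsWithStats(m.astype(np.uint8));i=1+np.argmax(s[1:,4]);return l==i
                                                                     ~~~~~~~~~^^^^^^^^^
    return _wrapfunc(a, 'argmax', axis=axis, out=out, **kwds)
    return bound(*args, **kwds)
ValueError: attempt to get argmax of an empty sequence
```

```bash
cat > m1.py <<'E'
from meas import *
import sys
for n in('top','side'):
    f=grab_frame(n);P,hsv,win,blue=stirrer(f,(.35,-.2),(.75,.15))
    dk=win&(P[...,2]>.036)&(P[...,2]<.058)
    top=big(cv2.morphologyEx(dk.astype(np.uint8),cv2.MORPH_OPEN,np.ones((3,3)))>0)
    r=cv2.minAreaRect(P[top][:,:2].astype(np.float32))
    print(n,'deck z',np.median(P[blue&top][:,2]),'rect',np.round(r[0],4),np.round(r[1],4),round(r[2],2),top.sum())
    pl=top&(P[...,2]>.047)&(hsv[...,2]>120)&(hsv[...,1]<90);pl=big(pl)
    c,ax,a=cv2.fitEllipse(max(cv2.findContours(pl.astype(np.uint8),0,1)[0],key=len))
    print(' plate px',np.round(c,1),np.round(ax,1),'z',np.median(P[pl][:,2]),cast(f,*c,.05),pl.sum())
    g=top&(hsv[...,0]>45)&(hsv[...,0]<90)&(hsv[...,1]>110)&(hsv[...,2]>50)
    k,l,s,ce=cv2.connectedComponentsWithStats(g.astype(np.uint8))
    for i in range(1,k):
        if s[i,4]>8: print(' green',ce[i],s[i,4],'z',np.median(P[l==i][:,2]),cast(f,*ce[i],.052))
    foot=big((P[...,0]>.5)&(P[...,0]<.8)&(P[...,1]>-.2)&(P[...,1]<.2)&(P[...,2]>.013)&(P[...,2]<.026)&(hsv[...,2]<120)&~top)
    r=cv2.minAreaRect(P[foot][:,:2].astype(np.float32))
    print(' foot',foot.sum(),np.median(P[foot][:,2]),np.round(r[0],4),np.round(r[1],4),round(r[2],2),np.round(cv2.boxPoints(r),3).tolist())
    im=f['img'].copy();im[foot]=[255,0,0];im[top&~pl&~g]=[255,255,0]
    w=im[80:290,150:410];globals()[n]=w
cv2.imwrite('pics/'+sys.argv[1],np.hstack([globals()['top'],globals()['side']])[...,::-1])
E
python3 m1.py mask1.png
```

```text
top deck z 0.04362157898828334 rect [ 0.5123 -0.0325] [0.116  0.1607] 84.07 3305
 plate px [301.3 204.9] [40.4 41.6] z 0.050164699683740654 [ 0.53783234 -0.03466602  0.05      ] 1338
 green [297.88157895 237.11842105] 76 z 0.04475252087442694 [ 0.46274207 -0.02585893  0.052     ]
 green [311.69387755 240.93877551] 49 z 0.05151203783747027 [ 0.45383607 -0.05714884  0.052     ]
 foot 1169 0.019770950468421367 [ 0.7096 -0.01  ] [0.0984 0.1405] 79.45 [[0.6320000290870667, -0.04600000008940697], [0.7699999809265137, -0.07100000232458115], [0.7879999876022339, 0.02500000037252903], [0.6499999761581421, 0.050999999046325684]]
side deck z 0.04273158734951765 rect [ 0.5121 -0.0305] [0.1183 0.1608] 83.77 2034
 plate px [284.3 206.1] [27.4 36.6] z 0.050568694735773245 [ 0.53722157 -0.03249866  0.05      ] 806
 green [315.35 215.9 ] 20 z 0.05162465132974692 [ 0.45297381 -0.05667566  0.052     ]
 foot 863 0.020098823727090043 [0.7236 0.0659] [0.1531 0.1399] 80.07 [[0.640999972820282, 0.003000000026077032], [0.7789999842643738, -0.02199999988079071], [0.8059999942779541, 0.1289999932050705], [0.6679999828338623, 0.15299999713897705]]Traceback (most recent call last):
  File "m1.py", line 21, in <module>
    cv2.imwrite('pics/'+sys.argv[1],np.hstack([globals()['top'],globals()['side']])[...,::-1])
                                    ~~~~~~~~~^^^^^^^^^^^^^^^^^^^^^^^^^^^^^^^^^^^^^^
    return _nx.concatenate(arrs, 1, dtype=dtype, casting=casting)
           ~~~~~~~~~~~~~~~^^^^^^^^^^^^^^^^^^^^^^^^^^^^^^^^^^^^^^^
ValueError: all the input arrays must have same number of dimensions, but the array at index 0 has 2 dimension(s) and the array at index 1 has 3 dimension(s)
```

```bash
cat > stand.py <<'E'
from meas import *
A=[]
for n in('top','side'):
    f=grab_frame(n);P=pts(f);hsv=cv2.cvtColor(f['img'],cv2.COLOR_RGB2HSV)
    m=(P[...,0]>.58)&(P[...,0]<.85)&(P[...,1]>-.13)&(P[...,1]<.17)&(P[...,2]>.017)&(P[...,2]<.023)&(hsv[...,2]<120)
    k,l,s,_=cv2.connectedComponentsWithStats(m.astype(np.uint8),connectivity=8)
    keep=np.isin(l,[i for i in range(1,k) if s[i,4]>60]);A.append(P[keep][:,:2]);print(n,keep.sum())
for a in A+[np.vstack(A)]:
    r=cv2.minAreaRect(a.astype(np.float32));th=np.deg2rad(r[2]-90 if r[2]>45 else r[2])
    R=np.array([[np.cos(th),-np.sin(th)],[np.sin(th),np.cos(th)]]);q=a@R
    lo,hi=q.min(0),q.max(0)
    front=q[q[:,0]<lo[0]+.06]; yc=(lo[1]+hi[1])/2
    inn=[front[front[:,1]<yc][:,1].max(),front[front[:,1]>yc][:,1].min()]
    mid=q[(abs(q[:,1]-yc)<.055)]
    print('yaw',np.degrees(th),'size',hi-lo,'inner gap',inn[1]-inn[0],'ymid outer/inner',yc,sum(inn)/2,'front x',lo[0],'bar face x(min mid)',np.percentile(mid[:,0],[0,2,10]))
    print(' origin',R@[lo[0]+.026,sum(inn)/2])
E
python3 stand.py
```

```text
top 1779
side 928
yaw -10.511314392089844 size [0.14041006 0.19969796] inner gap 0.14964408803715235 ymid outer/inner 0.17019078740900628 0.16993953367520553 front x 0.6291256471838104 bar face x(min mid) [0.7088747  0.71023859 0.71520692]
 origin [0.67513394 0.04757339]
yaw -10.869712829589844 size [0.14246157 0.20086928] inner gap 0.14793724461077273 ymid outer/inner 0.1766364528363556 0.17691305403899127 front x 0.6272588376997175 bar face x(min mid) [0.70685702 0.70878599 0.71231937]
 origin [0.67490003 0.05054981]
yaw -10.869712829589844 size [0.14246157 0.2025126 ] inner gap 0.145949963859621 ymid outer/inner 0.17581478882278617 0.1759194136634154 front x 0.6272588376997175 bar face x(min mid) [0.70685702 0.70912968 0.71368184]
 origin [0.67471266 0.049574  ]
```

```bash
cat > go.py <<'E'
# print tool-axis deltas (fractions) to a pose given in the stand frame: x y [m], z TCP, yaw of tool x rel. stand [deg]
from h import *
import sys
O=np.array([.675,.0487]);TH=np.deg2rad(-10.65)
c,s=np.cos(TH),np.sin(TH);R2=np.array([[c,-s],[s,c]])
def to_stand(p): return R2.T@(np.asarray(p)[:2]-O)
if __name__=='__main__':
    x,y,z,yaw=map(float,sys.argv[1:])
    o=get_obs();R=np.array(o['tool_rot']);p=np.array(o['tool_pos'])
    t=np.r_[O+R2@[x,y],z];cur=np.degrees(np.arctan2(R[1,0],R[0,0]))
    d=(np.degrees(TH)+yaw-cur+180)%360-180
    print('target',t.round(3),'stand now',to_stand(p).round(4),'world yaw turn',d.round(2),'-> rz total',round(-d/180,4))
    print('travel before turn',(R.T@(t-p)/.2).round(3))
    a=np.deg2rad(cur+d);Rn=np.array([[np.cos(a),np.sin(a),0],[np.sin(a),-np.cos(a),0],[0,0,-1]])
    print('travel after turn',(Rn.T@(t-p)/.2).round(3),'force',np.round(o['force'],1),'t',o['clock'])
E
python3 go.py -.145 -.215 .30 90
python3 -c "
from go import *
print(to_stand((.5122,-.0315)))"
```

```text
target [ 0.493 -0.136  0.3  ] stand now [-0.3257 -0.7041] world yaw turn 58.28 -> rz total -0.3238
travel before turn [ 2.055 -1.605  0.523]
travel after turn [2.446 0.904 0.522] force [ 0.2 -0.4  0.3] t 0.35
[-0.14517399 -0.10890542]
```

```bash
python3 -m creep '[{"dr":[0,0,-0.0463],"travel":[0,0,0],"claw":1},{"dr":[0,0,-0.0463],"travel":[0,0,0],"claw":1},{"dr":[0,0,-0.0463],"travel":[0,0,0],"claw":1},{"dr":[0,0,-0.0463],"travel":[0,0,0],"claw":1},{"dr":[0,0,-0.0463],"travel":[0,0,0],"claw":1},{"dr":[0,0,-0.0463],"travel":[0,0,0],"claw":1},{"dr":[0,0,-0.0463],"travel":[0,0,0],"claw":1}]'
python3 -m creep '[{"dr":[0,0,0],"travel":[0.2,0.075,0.043],"claw":1},{"dr":[0,0,0],"travel":[0.2,0.075,0.043],"claw":1},{"dr":[0,0,0],"travel":[0.2,0.075,0.043],"claw":1},{"dr":[0,0,0],"travel":[0.2,0.075,0.043],"claw":1},{"dr":[0,0,0],"travel":[0.2,0.075,0.043],"claw":1},{"dr":[0,0,0],"travel":[0.2,0.075,0.043],"claw":1},{"dr":[0,0,0],"travel":[0.2,0.075,0.043],"claw":1},{"dr":[0,0,0],"travel":[0.2,0.075,0.043],"claw":1},{"dr":[0,0,0],"travel":[0.2,0.075,0.043],"claw":1},{"dr":[0,0,0],"travel":[0.2,0.075,0.043],"claw":1},{"dr":[0,0,0],"travel":[0.2,0.075,0.043],"claw":1},{"dr":[0,0,0],"travel":[0.2,0.075,0.043],"claw":1}]'
python3 go.py -.145 -.215 .187 90
```

```text
clock: 1.05
tool_pos: [0.2248, -0.5832, 0.4047]
tool_rot: [[0.178, 0.984, -0.0], [0.984, -0.178, 0.0], [0.0, -0.0, -1.0]]
force: [-0.4, -0.1, 1.0]
opening: 0.0858
grasp_force: 0.0
clock: 2.25
tool_pos: [0.4906, -0.1428, 0.3015]
tool_rot: [[0.184, 0.983, 0.001], [0.983, -0.184, -0.0], [-0.0, 0.001, -1.0]]
force: [0.3, -0.5, -0.1]
opening: 0.0854
grasp_force: 0.0
target [ 0.493 -0.136  0.187] stand now [-0.1458 -0.2223] world yaw turn -0.06 -> rz total 0.0003
travel before turn [0.037 0.004 0.573]
travel after turn [0.037 0.004 0.573] force [ 0.3 -0.5 -0.1] t 2.25
```

```bash
python3 -m creep '[{"dr":[0,0,0],"travel":[0,0,0.115],"claw":1},{"dr":[0,0,0],"travel":[0,0,0.115],"claw":1},{"dr":[0,0,0],"travel":[0,0,0.115],"claw":1},{"dr":[0,0,0],"travel":[0,0,0.115],"claw":1},{"dr":[0,0,0],"travel":[0,0,0.113],"claw":1},{"dr":[0,0,0],"travel":[0,0,0],"claw":1}]'
python3 - <<'E'
from h import *
import cv2
f=grab_frame('side');g=grab_frame('top')
a=cv2.resize(f['img'][120:280,200:400],None,fx=2,fy=2);b=cv2.resize(g['img'][130:290,220:420],None,fx=2,fy=2)
cv2.imwrite('pics/pre.png',np.hstack([a,b])[...,::-1])
E
python3 go.py -.145 -.069 .187 90
```

```text
clock: 2.85
tool_pos: [0.488, -0.1436, 0.1839]
tool_rot: [[0.184, 0.983, -0.007], [0.983, -0.184, 0.003], [0.002, -0.007, -1.0]]
force: [-0.8, 0.5, -1.1]
opening: 0.0853
grasp_force: 0.0
target [0.52  0.008 0.187] stand now [-0.1462 -0.2241] world yaw turn -0.06 -> rz total 0.0003
travel before turn [ 0.775  0.007 -0.   ]
travel after turn [ 0.775  0.006 -0.   ] force [-0.3 -0.3  0.4] t 2.95
```

View pics/pre.png

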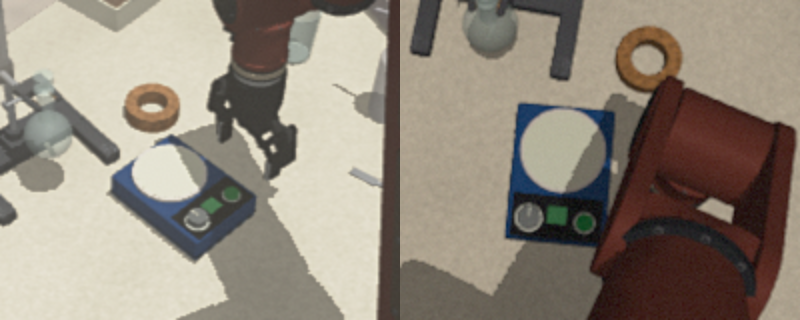

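The side crop shows both fingers straddled along the stirrer's right side at bench level (about (225,130) and (275,165)), clear of everything. I push left, stopping short of the end.

```bash
python3 -m creep '[{"dr":[0,0,0],"travel":[0.08,0,0],"claw":1},{"dr":[0,0,0],"travel":[0.06,0,0],"claw":1},{"dr":[0,0,0],"travel":[0.05,0,0],"claw":1},{"dr":[0,0,0],"travel":[0.05,0,0],"claw":1},{"dr":[0,0,0],"travel":[0.05,0,0],"claw":1},{"dr":[0,0,0],"travel":[0.05,0,0],"claw":1},{"dr":[0,0,0],"travel":[0.05,0,0],"claw":1},{"dr":[0,0,0],"travel":[0.05,0,0],"claw":1},{"dr":[0,0,0],"travel":[0.05,0,0],"claw":1},{"dr":[0,0,0],"travel":[0.05,0,0],"claw":1},{"dr":[0,0,0],"travel":[0.05,0,0],"claw":1},{"dr":[0,0,0],"travel":[0.05,0,0],"claw":1}]'
cat > st.py <<'E'
from meas import *
from go import to_stand,TH
for n in('top','side'):
    f=grab_frame(n);P,hsv,win,blue=stirrer(f,(.35,-.2),(.75,.2))
    wh=win&(P[...,2]>.046)&(P[...,2]<.054)&(hsv[...,1]<90)&(hsv[...,2]>70)
    pl=big(cv2.morphologyEx(wh.astype(np.uint8),cv2.MORPH_OPEN,np.ones((3,3)))>0)
    c,ax,a=cv2.fitEllipse(cv2.convexHull(max(cv2.findContours(pl.astype(np.uint8),0,1)[0],key=len)))
    dk=blue|pl;dk&=(P[...,2]>.036)&(P[...,2]<.056)
    k,l,s,_=cv2.connectedComponentsWithStats(dk.astype(np.uint8));dk=np.isin(l,[i for i in range(1,k) if s[i,4]>25])
    r=cv2.minAreaRect(P[dk][:,:2].astype(np.float32));a=r[2]-90 if r[2]>45 else r[2]
    print(n,'plate stand xy',to_stand(cast(f,*c,.05)).round(4),'ax',np.round(ax,1),pl.sum(),'| rect c',to_stand(r[0]).round(4),np.round(r[1],4),'rel yaw deg',round(a-np.degrees(TH),2))
E
python3 st.py; python3 go.py -.145 -.069 .187 90
```

```text
clock: 4.15
tool_pos: [0.5142, -0.0184, 0.1876]
tool_rot: [[0.184, 0.983, 0.002], [0.983, -0.184, -0.001], [-0.001, 0.002, -1.0]]
force: [-0.4, -5.6, 4.0]
opening: 0.086
grasp_force: 2.7
top plate stand xy [-0.114  0.008] ax [12.1 33.4] 290 | rect c [-0.1412 -0.0179] [0.099  0.1586] rel yaw deg -0.18
side plate stand xy [-0.1172 -0.0222] ax [29.6 38.4] 827 | rect c [-0.1154 -0.0225] [0.0955 0.0976] rel yaw deg 50.37
target [0.52  0.008 0.187] stand now [-0.1463 -0.0946] world yaw turn -0.07 -> rz total 0.0004
travel before turn [0.128 0.007 0.   ]
travel after turn [0.128 0.007 0.   ] force [ 0.4  0.2 -0.5] t 4.25
```

```bash
python3 -m creep '[{"dr":[0,0,0],"travel":[0.04,0,0],"claw":1},{"dr":[0,0,0],"travel":[0.04,0,0],"claw":1},{"dr":[0,0,0],"travel":[0.035,0,0],"claw":1},{"dr":[0,0,0],"travel":[0,0,0],"claw":1},{"dr":[0,0,0],"travel":[-0.1,0,0],"claw":1},{"dr":[0,0,0],"travel":[-0.15,0,0],"claw":1},{"dr":[0,0,0],"travel":[0,0,-0.2],"claw":1},{"dr":[0,0,0],"travel":[0,0,-0.2],"claw":1},{"dr":[0,0,0],"travel":[0,0,-0.1],"claw":1},{"dr":[0,0,0],"travel":[0,0,0],"claw":1}]'
python3 st.py; python3 go.py -.27 0 .287 180;python3 go.py -.27 0 .287 0
```

```text
clock: 5.25
tool_pos: [0.5102, -0.0451, 0.2906]
tool_rot: [[0.184, 0.983, 0.008], [0.983, -0.184, -0.0], [0.001, 0.008, -1.0]]
force: [0.0, -0.1, -0.7]
opening: 0.0854
grasp_force: 0.0
top plate stand xy [-0.1154 -0.0004] ax [40.6 41.8] 1170 | rect c [-0.141  0.011] [0.0894 0.1592] rel yaw deg -0.55
side plate stand xy [-0.116   0.0007] ax [30.2 39.1] 881 | rect c [-1.152e-01  1.000e-04] [0.0985 0.0996] rel yaw deg -18.04
target [0.41  0.099 0.287] stand now [-0.1467 -0.1226] world yaw turn 89.94 -> rz total -0.4997
travel before turn [ 0.614 -0.616 -0.001]
travel after turn [ 0.617  0.613 -0.002] force [-0.5 -0.7 -0.7] t 5.35
target [0.41  0.099 0.287] stand now [-0.1467 -0.1226] world yaw turn -90.06 -> rz total 0.5003
travel before turn [ 0.614 -0.616 -0.001]
travel after turn [-0.617 -0.613 -0.002] force [-0.5 -0.7 -0.7] t 5.35
```

```bash
python3 -m creep '[{"dr":[0,0,0],"travel":[0.154,-0.154,0],"claw":1},{"dr":[0,0,0],"travel":[0.154,-0.154,0],"claw":1},{"dr":[0,0,0],"travel":[0.154,-0.154,0],"claw":1},{"dr":[0,0,0],"travel":[0.152,-0.154,0],"claw":1}]' >/dev/null
python3 -m creep '[{"dr":[0,0,-0.0417],"travel":[0,0,0],"claw":1},{"dr":[0,0,-0.0417],"travel":[0,0,0],"claw":1},{"dr":[0,0,-0.0417],"travel":[0,0,0],"claw":1},{"dr":[0,0,-0.0417],"travel":[0,0,0],"claw":1},{"dr":[0,0,-0.0417],"travel":[0,0,0],"claw":1},{"dr":[0,0,-0.0417],"travel":[0,0,0],"claw":1},{"dr":[0,0,-0.0417],"travel":[0,0,0],"claw":1},{"dr":[0,0,-0.0417],"travel":[0,0,0],"claw":1},{"dr":[0,0,-0.0417],"travel":[0,0,0],"claw":1},{"dr":[0,0,-0.0417],"travel":[0,0,0],"claw":1},{"dr":[0,0,-0.0417],"travel":[0,0,0],"claw":1},{"dr":[0,0,-0.0413],"travel":[0,0,0],"claw":1}]'
python3 go.py -.27 0 .187 180
```

```text
clock: 6.95
tool_pos: [0.4086, 0.0984, 0.2844]
tool_rot: [[-0.984, 0.178, -0.005], [0.178, 0.984, 0.0], [0.005, -0.001, -1.0]]
force: [0.3, -0.1, -0.4]
opening: 0.0853
grasp_force: 0.0
target [0.41  0.099 0.187] stand now [-0.271  -0.0004] world yaw turn -0.37 -> rz total 0.0021
travel before turn [-0.008  0.002  0.487]
travel after turn [-0.005  0.002  0.487] force [ 0.3 -0.1 -0.4] t 6.95
```

```bash
python3 -m creep '[{"dr":[0,0,0.002],"travel":[0,0,0.163],"claw":1},{"dr":[0,0,0],"travel":[0,0,0.163],"claw":1},{"dr":[0,0,0],"travel":[0,0,0.16],"claw":1},{"dr":[0,0,0],"travel":[0,0,0],"claw":1}]'
python3 -m creep '[{"dr":[0,0,0],"travel":[-0.1,0,0],"claw":1},{"dr":[0,0,0],"travel":[-0.06,0,0],"claw":1},{"dr":[0,0,0],"travel":[-0.05,0,0],"claw":1},{"dr":[0,0,0],"travel":[-0.05,0,0],"claw":1},{"dr":[0,0,0],"travel":[-0.05,0,0],"claw":1},{"dr":[0,0,0],"travel":[-0.05,0,0],"claw":1},{"dr":[0,0,0],"travel":[-0.05,0,0],"claw":1},{"dr":[0,0,0],"travel":[-0.05,0,0],"claw":1},{"dr":[0,0,0],"travel":[-0.05,0,0],"claw":1},{"dr":[0,0,0],"travel":[-0.05,0,0],"claw":1},{"dr":[0,0,0],"travel":[-0.05,0,0],"claw":1},{"dr":[0,0,0],"travel":[-0.05,0,0],"claw":1}]'
python3 st.py; python3 go.py -.12 0 .187 180
```

```text
clock: 7.35
tool_pos: [0.4052, 0.098, 0.1838]
tool_rot: [[-0.982, 0.19, -0.015], [0.19, 0.982, -0.001], [0.015, -0.003, -1.0]]
force: [-1.4, 0.2, -0.9]
opening: 0.0853
grasp_force: 0.0
clock: 8.55
tool_pos: [0.5387, 0.0733, 0.1898]
tool_rot: [[-0.982, 0.19, -0.005], [0.19, 0.982, 0.0], [0.005, -0.0, -1.0]]
force: [-4.0, 1.0, 4.7]
opening: 0.0854
grasp_force: 2.6
top plate stand xy [-0.0176 -0.0424] ax [ 8.6 23.8] 143 | rect c [-0.0387 -0.003 ] [0.1143 0.1359] rel yaw deg -0.01
side plate stand xy [-0.0216  0.0052] ax [27.1 32.4] 476 | rect c [-0.0208  0.0196] [0.0995 0.084 ] rel yaw deg -23.27
target [0.557 0.071 0.187] stand now [-0.1367 -0.0011] world yaw turn 0.32 -> rz total -0.0018
travel before turn [-0.083  0.006  0.017]
travel after turn [-0.083  0.005  0.017] force [ 1.3 -0.2  0.2] t 8.65
```

```bash
python3 -m creep '[{"dr":[0,0,0],"travel":[-0.03,0,0],"claw":1},{"dr":[0,0,0],"travel":[-0.025,0,0],"claw":1},{"dr":[0,0,0],"travel":[-0.015,0,0],"claw":1},{"dr":[0,0,0],"travel":[0,0,0],"claw":1}]'; python3 -m creep '[{"dr":[0,0,0],"travel":[-0.01,0,0],"claw":1},{"dr":[0,0,0],"travel":[0,0,0],"claw":1}]'; python3 go.py -.12 0 .187 180;python3 -m creep '[{"dr":[0,0,0],"travel":[-0.01,0,0],"claw":1},{"dr":[0,0,0],"travel":[0,0,0],"claw":1}]'; python3 go.py -.12 0 .187 180
```

```text
clock: 9.05
tool_pos: [0.5531, 0.0704, 0.1896]
tool_rot: [[-0.982, 0.19, -0.001], [0.19, 0.982, -0.0], [0.001, -0.0, -1.0]]
force: [-4.0, 0.3, 1.2]
opening: 0.0854
grasp_force: 1.4
clock: 9.25
tool_pos: [0.5549, 0.0701, 0.1896]
tool_rot: [[-0.982, 0.19, -0.001], [0.19, 0.982, 0.0], [0.001, -0.0, -1.0]]
force: [-3.2, 0.6, 1.2]
opening: 0.0854
grasp_force: 1.7
target [0.557 0.071 0.187] stand now [-0.122  -0.0012] world yaw turn 0.3 -> rz total -0.0016
travel before turn [-0.01   0.006  0.013]
travel after turn [-0.01   0.006  0.013] force [-3.2  0.6  1.2] t 9.25
clock: 9.45
tool_pos: [0.5571, 0.0697, 0.1895]
tool_rot: [[-0.982, 0.19, -0.0], [0.19, 0.982, -0.0], [0.0, -0.0, -1.0]]
force: [-3.0, 1.0, 0.7]
opening: 0.0852
grasp_force: 1.5
target [0.557 0.071 0.187] stand now [-0.1197 -0.0012] world yaw turn 0.3 -> rz total -0.0017
travel before turn [0.001 0.006 0.013]
travel after turn [0.001 0.006 0.013] force [-3.   1.   0.7] t 9.45
```

Not touching the bar yet (sliding force about 3 N); continue in 2 mm steps.

```bash
for i in 1; do python3 -m creep '[{"dr":[0,0,0],"travel":[-0.01,0,0],"claw":1},{"dr":[0,0,0],"travel":[0,0,0],"claw":1}]' | grep -E 'pos|^force'; done; python3 -m creep '[{"dr":[0,0,0],"travel":[-0.01,0,0],"claw":1},{"dr":[0,0,0],"travel":[0,0,0],"claw":1}]' | grep -E 'pos|^force'; python3 -m creep '[{"dr":[0,0,0],"travel":[-0.01,0,0],"claw":1},{"dr":[0,0,0],"travel":[0,0,0],"claw":1}]' | grep -E 'pos|^force'
```

```text
tool_pos: [0.5593, 0.0693, 0.1896]
force: [-2.8, 1.1, 0.6]
tool_pos: [0.5612, 0.0689, 0.1896]
force: [-3.3, 0.9, 1.0]
tool_pos: [0.5621, 0.0688, 0.1896]
force: [-8.2, 2.3, 4.8]
```

Force jumped to 8 N as motion stalled, so the back is on the crossbar. Back off, lift, and check.

```bash
python3 -m creep '[{"dr":[0,0,0],"travel":[0.05,0,0],"claw":1},{"dr":[0,0,0],"travel":[0.15,0,0],"claw":1},{"dr":[0,0,0],"travel":[0.2,0,0],"claw":0},{"dr":[0,0,0],"travel":[0.1,0,-0.2],"claw":0},{"dr":[0,0,0],"travel":[0.2,0,-0.1],"claw":0},{"dr":[0,0,0],"travel":[0,0,0],"claw":0},{"dr":[0,0,0],"travel":[0,0,0],"claw":0}]'
python3 st.py; python3 m1.py x.png 2>/dev/null | grep -E 'green|top|side'
python3 - <<'E'
from h import *
f=grab_frame('side');g=grab_frame('top')
cv2.imwrite('pics/home.png',np.hstack([cv2.resize(x['img'][90:290,140:340],None,fx=2,fy=2) for x in (f,g)])[...,::-1])
E
```

```text
clock: 10.75
tool_pos: [0.4261, 0.0953, 0.251]
tool_rot: [[-0.982, 0.189, 0.006], [0.189, 0.982, 0.0], [-0.006, 0.001, -1.0]]
force: [0.1, 0.4, 0.3]
opening: 0.012
grasp_force: 0.0
top plate stand xy [-0.0009 -0.0044] ax [38.9 41.5] 637 | rect c [-0.0257 -0.0028] [0.1147 0.1595] rel yaw deg -0.14
side plate stand xy [-0.0023  0.0002] ax [26.8 37.3] 490 | rect c [-0.0055 -0.0052] [0.1205 0.0855] rel yaw deg -9.5
top deck z 0.04373544801305157 rect [0.6497 0.05  ] [0.1163 0.1609] 79.01 2456
 green [260.44871795 178.82051282] 78 z 0.045126049620531516 [0.60004495 0.05992776 0.052     ]
 green [273.09090909 183.36363636] 44 z 0.0517641102165331 [0.58892993 0.03038747 0.052     ]
side deck z 0.04407965650002721 rect [0.6501 0.0514] [0.1182 0.1652] 79.08 1670
 green [254.16 209.68] 25 z 0.05234072767717579 [0.58806004 0.02998269 0.052     ]
```

View pics/home.png

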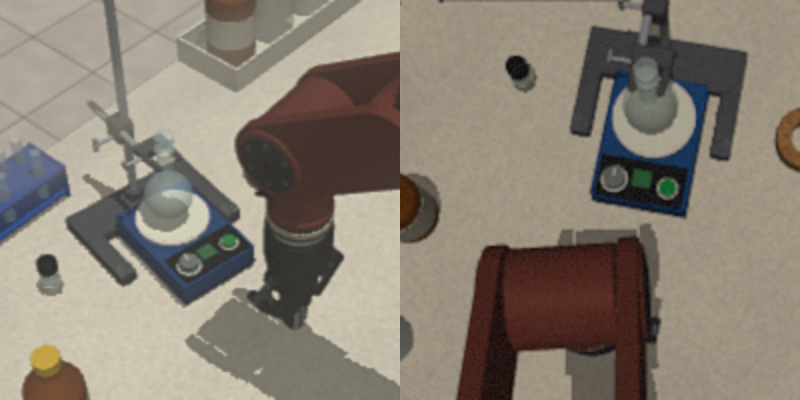

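The views show the stirrer square in the U, its back on the crossbar (plate 1 to 4 mm from the target, yaw about -0.3°). The button is at (668,188) in the right half of the crop, which is world (0.5885, 0.030). Next, press it with the fingers shut.

```bash
python3 go.py -.0835 -.0345 .255 180
```

```text
target [0.587 0.03  0.255] stand now [-0.253  -0.0006] world yaw turn 0.33 -> rz total -0.0018
travel before turn [-0.848 -0.165 -0.03 ]
travel after turn [-0.847 -0.17  -0.03 ] force [-1.2 -0.  -0.2] t 11.05
```

```bash
python3 -m creep '[{"dr":[0,0,-0.0018],"travel":[0,0,-0.03],"claw":0},{"dr":[0,0,0],"travel":[-0.17,-0.034,0],"claw":0},{"dr":[0,0,0],"travel":[-0.17,-0.034,0],"claw":0},{"dr":[0,0,0],"travel":[-0.17,-0.034,0],"claw":0},{"dr":[0,0,0],"travel":[-0.17,-0.034,0],"claw":0},{"dr":[0,0,0],"travel":[-0.167,-0.034,0],"claw":0},{"dr":[0,0,0],"travel":[0,0,0],"claw":0},{"dr":[0,0,0],"travel":[0,0,0],"claw":0}]'
python3 go.py -.0835 -.0345 .227 180
python3 - <<'E'
from h import *
f=grab_frame('side')
cv2.imwrite('pics/over.png',cv2.resize(f['img'][130:270,180:340],None,fx=4,fy=4)[...,::-1])
E
```

```text
clock: 11.85
tool_pos: [0.5864, 0.0301, 0.2554]
tool_rot: [[-0.983, 0.185, -0.001], [0.185, 0.983, 0.0], [0.001, 0.0, -1.0]]
force: [-0.1, 1.2, 0.2]
opening: 0.0002
grasp_force: 0.0
target [0.587 0.03  0.227] stand now [-0.0837 -0.0347] world yaw turn 0.02 -> rz total -0.0001
travel before turn [-0.001  0.001  0.142]
travel after turn [-0.001  0.001  0.142] force [-0.1  1.2  0.2] t 11.85
```

View pics/over.png

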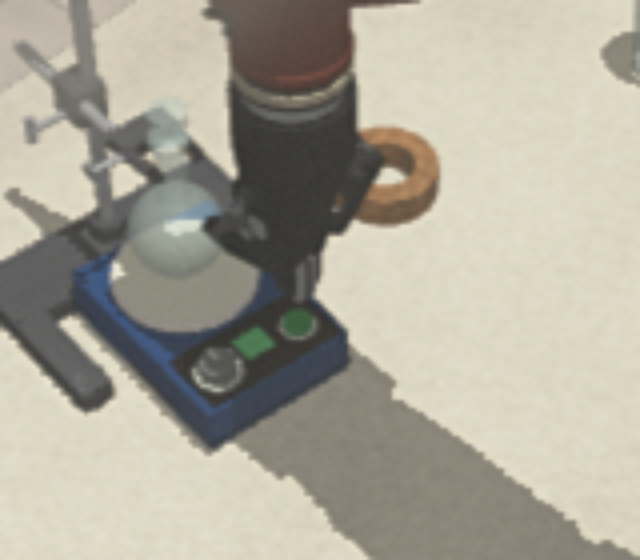

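Fingertips are 30 mm over the green button (298,322), clear of the knob and flask. Descend in small steps.

```bash
python3 -m creep '[{"dr":[0,0,0],"travel":[0,0,0.07],"claw":0},{"dr":[0,0,0],"travel":[0,0,0.06],"claw":0},{"dr":[0,0,0],"travel":[0,0,0],"claw":0},{"dr":[0,0,0],"travel":[0,0,0],"claw":0}]' | grep -E 'pos|^force'; python3 -m creep '[{"dr":[0,0,0],"travel":[0,0,0.015],"claw":0},{"dr":[0,0,0],"travel":[0,0,0],"claw":0}]'| grep -E 'pos|^force'; python3 -m creep '[{"dr":[0,0,0],"travel":[0,0,0.01],"claw":0},{"dr":[0,0,0],"travel":[0,0,0],"claw":0}]'| grep -E 'pos|^force';  python3 -m creep '[{"dr":[0,0,0],"travel":[0,0,0.01],"claw":0},{"dr":[0,0,0],"travel":[0,0,0],"claw":0}]'| grep -E 'pos|^force'
```

```text
tool_pos: [0.5849, 0.0308, 0.2285]
force: [0.6, 0.0, 1.0]
tool_pos: [0.5859, 0.0305, 0.2267]
force: [0.0, 0.6, 0.2]
tool_pos: [0.5862, 0.0305, 0.2251]
force: [-1.0, 0.2, 2.7]
tool_pos: [0.5862, 0.0305, 0.2232]
force: [-0.4, 0.7, 3.1]
```

```bash
python3 -m creep '[{"dr":[0,0,0],"travel":[0,0,0.01],"claw":0},{"dr":[0,0,0],"travel":[0,0,0],"claw":0}]' | grep -E 'pos|^force'; python3 -m creep '[{"dr":[0,0,0],"travel":[0,0,0.007],"claw":0},{"dr":[0,0,0],"travel":[0,0,0],"claw":0}]'| grep -E 'pos|^force'; python3 -m creep '[{"dr":[0,0,0],"travel":[0,0,0.005],"claw":0},{"dr":[0,0,0],"travel":[0,0,0],"claw":0},{"dr":[0,0,0],"travel":[0,0,0],"claw":0}]'| grep -E 'pos|^force'
```

```text
tool_pos: [0.5862, 0.0305, 0.2211]
force: [-0.1, 0.3, 3.6]
tool_pos: [0.5863, 0.0304, 0.2204]
force: [-1.2, -0.4, 8.7]
tool_pos: [0.5864, 0.0305, 0.2203]
force: [-4.3, 0.7, 12.8]
```

The button has bottomed: the force rose to 13 N and motion stopped after about 5 mm. Release straight up and withdraw.

```bash
python3 -m creep '[{"dr":[0,0,0],"travel":[0,0,-0.03],"claw":0},{"dr":[0,0,0],"travel":[0,0,-0.1],"claw":0},{"dr":[0,0,0],"travel":[0,0,-0.1],"claw":0},{"dr":[0,0,0],"travel":[0.2,0,-0.05],"claw":0},{"dr":[0,0,0],"travel":[0.2,0,0],"claw":0},{"dr":[0,0,0],"travel":[0.2,0,0],"claw":0},{"dr":[0,0,0],"travel":[0.2,0,0],"claw":0},{"dr":[0,0,0],"travel":[0,0,0],"claw":0},{"dr":[0,0,0],"travel":[0,0,0],"claw":0}]'
python3 st.py; python3 m1.py x.png 2>/dev/null | grep -E 'green|top|side'
python3 - <<'E'
from h import *
f=grab_frame('side');g=grab_frame('top')
cv2.imwrite('pics/end.png',np.hstack([cv2.resize(x['img'][90:290,140:340],None,fx=2,fy=2) for x in (f,g)])[...,::-1])
E
```

```text
clock: 14.5
tool_pos: [0.4274, 0.0602, 0.2735]
tool_rot: [[-0.983, 0.184, -0.001], [0.184, 0.983, -0.0], [0.001, -0.0, -1.0]]
force: [0.9, -0.7, 0.5]
opening: 0.0002
grasp_force: 0.0
top plate stand xy [-0.0002 -0.0038] ax [39.9 41.7] 670 | rect c [-0.0253 -0.0028] [0.1149 0.1606] rel yaw deg -0.55
side plate stand xy [-0.0022  0.0001] ax [26.8 37.6] 503 | rect c [-0.0073  0.0071] [0.1068 0.0783] rel yaw deg -28.8
top deck z 0.043619441767202116 rect [0.6493 0.0501] [0.1161 0.1602] 79.03 2437
 green [260.43055556 179.15277778] 72 z 0.04570750856575412 [0.59924571 0.05996741 0.052     ]
 green [273.09090909 183.36363636] 44 z 0.052072590645823924 [0.58892993 0.03038747 0.052     ]
side deck z 0.044637497533115134 rect [0.6498 0.0516] [0.1178 0.1636] 78.79 1653
 green [254.125      209.79166667] 24 z 0.0519122029174659 [0.58787036 0.03033584 0.052     ]
```

View pics/end.png

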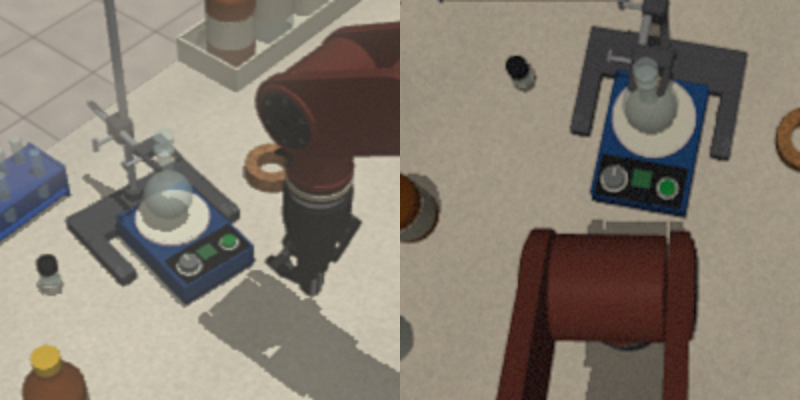

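The stirrer is home and square with its button up (top at 52 mm), and the robot is clear of it.

```bash
python3 -c "from station import hand_in;print(hand_in())"
```

```text
the job is handed in; nothing more can be done
None
```

The stirrer is home against the crossbar with its plate centre within about 4 mm of the point below the flask, the start button was pressed fully down and is up again, and the job is handed in (no verdict was returned).

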